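Hang the long drawplate on the spring-clip peg

TASK

Hang the longer of the two steel drawplates by its eye on the peg of the sloping wooden tool rest, and press it down past the peg's spring clip until it lies fully home, flat against the board and hanging straight down the slope. Leave the short drawplate, the charcoal block and the flux jar where they are, and let go of everything at the end.

Things in the scene. Friction and masses are not known exactly. Their poses are not given: they have to be found in the camera images.
- long_plate: The long drawplate: flat bare-steel bar 160 x 38 x 10 mm, 0.28 to 0.48 kg, lying flat on the bench, two rows of small black dots (draw holes) on top and one through eye near one end. Origin: centre of its underside. x along its length toward the eye end, y across its width, z up out of the dotted face.
- long_plate_eye (a point): Centre of the long drawplate's through eye (15 mm diameter) at the level of its underside, 62 mm along +x from the plate's origin (18 mm from its end). Axes as the plate's.
- short_plate: The short drawplate, a bystander: same but 105 x 38 x 10 mm, eye 34.5 mm from its centre. Origin: centre of its underside.
- board: Face of the tool rest's wooden board, 200 mm along the slope, 200 mm wide, rising at 35 degrees away from the robot on a fixed wooden stand. Origin: on its face, midway across, 115 mm from its lower edge. x points up the slope, y across the board, z out of the board.
- peg_foot (a point): Where the axis of the peg meets the board's face, 60 mm uphill of the board's origin; axes as the board's. Steel peg 12 mm in diameter, 40 mm long, along z, with a 2 mm chamfer at the tip. Home: the eye's centre at this point, the plate's x along this x (eye end uphill).
- clip (a joint): Spring clip, a bent wire on the peg's uphill side, standing out 5.5 mm (widest 17.5 mm above the board, ramp starts 30 mm above it). The eye stops on it; pressing the plate there with roughly 10 N (up to 20) drives it past, into free room for the 10 mm plate. Value: how far the clip is pressed into the peg, m, 0 = fully out.
- peg_tip (a point): Centre of the free end of the peg, 40 mm from the foot along the peg. Axes as peg_foot.
- charcoal: Bystander: black charcoal soldering block 100 x 60 x 32 mm on the bench. Origin: centre of its underside, x along its length.
- flux_jar: Bystander: white-capped jar, 68 mm in diameter, 75 mm tall, standing. Origin: centre of its underside.
Mind the look-alikes: they are no part of the job. Leave any yellow look-alike of the long_plate alone.

How it is judged:
By the outcome, as a careful person would: the job done as asked, in the order asked, and still so for the second after the job is handed in, with the robot touching nothing.
It also fails if it takes over 48 s, if anything falls off the work surface, if the arm or the gripper's body presses on something with over 40 N, if the wrist force passes 120 N, or if a joint passes its speed limit or range.

ROBOT

A 6-joint arm with a two-finger parallel gripper is mounted at the origin on the work surface. World frame = base frame: x ahead of the robot, y to its left, z up, the work surface at z = 0. Lengths are in m, angles in rad, forces in N, time in s.
With the tool pointing down it reaches from about 0.35 to 0.975 m from the base axis. Payload 4.9 kg.
Tool frame: the origin (TCP) lies midway between the tips of the shut fingers; the grasp point (between the pads) lies manip.grip_depth behind it (manip.grip_depth is the distance from the TCP to the grasp point, in m); z points along the fingers, x is the direction in which the jaws open and shut, and the axes are right-handed (so a half turn about z gives the same grasp; the last joint's range is limited). The gripper opens to 85 mm and grips with 20 to 120 N. Pads are 22 mm wide; open, the fingers measure 114 mm over their backs; the gripper's body (76 mm by 85 mm) begins 54 mm behind the grasp point. The pads swing forward as they close: fully open they stand 13 mm farther back than shut.
Start: joints at [1.068, 0.053, 1.613, -0, 1.476, -0.119], TCP at [0.234, 0.58, 0.231] pointing down, gripper open.
Joint ranges: [-3.01, 3.01], [-1.01, 2.22], [0.06, 2.58], [-1.02, 4.17], [0.09, 2.62], [-3.14, 3.14]. Speed limits (rad/s): [2.57, 2.57, 3.14, 3.14, 3.14, 3.14].

INTERFACE

Orientations are given as a unit quaternion [w, x, y, z].
In Python, from plant import state, grab_frame, ticket, manip gives the robot as it stands.
- The arm moves only by the tool carry_out, never from a script. Its argument "moves" is a list that holds one entry, the list of rows, each a list of 7 numbers: the turn, a rotation vector about the tool's x, y, z each as a share of 5 degrees, from -1 to 1, then the shift along the tool's x, y, z each as a share of 0.04 m, from -1 to 1, then the gripper command: -1 is shut, 1 is fully open, values between are in proportion. A call has 1 to 8 rows; each row shifts and turns the commanded pose from where the row before left it, along the tool's axes as they then stand; what a row does not reach is not made up. A row lasts 1/12 s, in which the tool goes at most 41.7 mm and 7.16 degrees, less where a joint would pass 70% of its speed; a pose out of reach is approached as far as the arm can. A call with a number of a shift or a turn outside -1 to 1 is refused whole. A call with a gripper value outside its range is refused whole. The fingers move at their own pace and stop on an object; the grip force is fixed at half the most. Time passes only in rows, so rows that do not move let the fingers close. It gives the time, the measured TCP pose, the force and the opening at its end, in the units of the state.
- state(): the state, without advancing time (a new reading comes with each control period).
- grab_frame(name): name is "scene" or "top" or "wrist"; returns a dict with "frame" (400x640x3 uint8, red, green, blue), "z_map" (400x640 float32, m along the optical axis (not along the pixel's ray), 0 where there is no reading), "K" (3x3 intrinsics, pixels), "world_from_camera" (4x4, takes a point from camera to world coordinates); the wrist camera has in their place "hand_eye" (4x4, takes a point from camera to tool coordinates, whose origin is the TCP and whose axes are the tool frame's). Camera axes: x right, y down, z forward; pixel columns grow to the right and rows downward; lengths in m; the calibration is good to about 2 mm. A picture is of the moment at which its call begins: read the wrist's pose just before it.
- ticket.job_done(): hands the job in, once; it reports no verdict.
The state is a dict: "time": time; "joint_pos": joint angles; "joint_vel": joint speeds; "joint_efforts": joint torques, N m; "tool_pos": TCP position; "tool_rot": TCP orientation; "contact_force": force on the tool from outside, world axes, zero at the start; "ft_torque": the same for the moment, N m; "gripper_width": opening from 0.0 (shut) to 1.0 (fully open).
Only numpy, scipy, OpenCV 4.12 (cv2) and the standard library are available. Lean on these libraries where they do the work, as an engineer would, in place of code of your own. Each camera call takes 0.05 s, during which the arm holds its last target.

## Working session

There is one attempt and no reset: what is moved stays moved. The work goes in short steps, Python scripts to look and compute and a tool call to move; the robot and the scene stay as the last step left them, time stands still between calls to the robot, and variables do not carry over. Pictures are saved under pics/ and viewed, and the job is handed in when it is done.

Besides the shell and the picture viewer there is one more tool, called as name(argument=value, ...), one argument or row to a line, values as JSON. carry_out: Moves the arm, as the interface text tells. Shift numbers are shares of 0.04 m and turn numbers shares of 5 degrees, none past 1 either way. Its arguments: {"type":"object","properties":{"moves":{"type":"array"}},"required":["moves"]}

```bash
mkdir -p pics; ls; python3 - <<'E'
from plant import state, grab_frame, manip
import cv2,numpy as np
print(state()); print(manip.grip_depth)
for n in ["scene","top"]:
    f=grab_frame(n); cv2.imwrite(f"pics/{n}0.png",f["frame"][:,:,::-1]); np.savez(f"{n}0.npz",**f)
    print(n,f["K"],f["world_from_camera"])
E
```

```text
pics
{'time': 0.0, 'joint_pos': array([ 1.06799806e+00,  5.33555680e-02,  1.61429282e+00,  1.25829541e-05,
        1.47600333e+00, -1.18985317e-01]), 'joint_vel': array([ 0.00048064, -0.00043696, -0.00279159,  0.00105879,  0.00115629,
        0.00085589]), 'joint_efforts': array([-9.18812248e-05, -3.93663812e+01, -3.70175922e+01, -1.09520799e-04,
        6.87463616e-03, -3.19847445e-06]), 'tool_pos': array([0.23372217, 0.57898233, 0.23006453]), 'tool_rot': array([ 4.64821390e-04,  8.28992877e-01,  5.59258214e-01, -9.18648112e-04]), 'contact_force': array([ 0.74434328, -0.15331895, -0.20946608]), 'ft_torque': array([ 0.02127001, -0.01923909,  0.01980572]), 'gripper_width': 0.9990072194927727}
0.0187
scene [[368.76757404   0.         315.84653975]
 [  0.         368.76757404 205.5274198 ]
 [  0.           0.           1.        ]] [[-0.67443092  0.56902253 -0.47048516  0.93921218]
 [ 0.73832267  0.51566096 -0.43471072  0.43783772]
 [-0.00474936 -0.64055221 -0.76789993  0.81220789]
 [ 0.          0.          0.          1.        ]]
top [[400.21075267   0.         325.3126286 ]
 [  0.         400.21075267 200.02381707]
 [  0.           0.           1.        ]] [[-0.00354134 -0.98578353  0.167983    0.36586762]
 [-0.9999818   0.00431135  0.00421938  0.02928727]
 [-0.00488363 -0.167965   -0.98578086  1.1151794 ]
 [ 0.          0.          0.          1.        ]]
```

View pics/scene0.png

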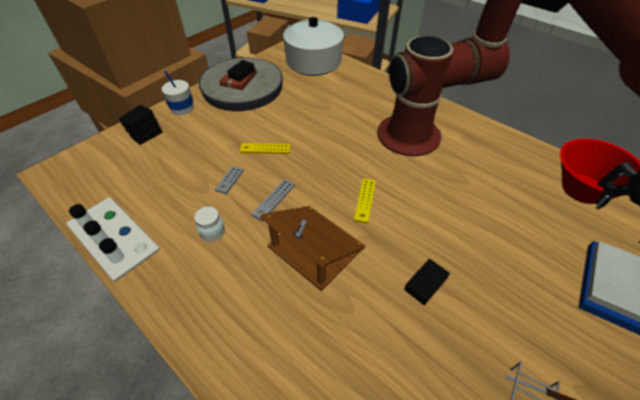

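View pics/top0.png

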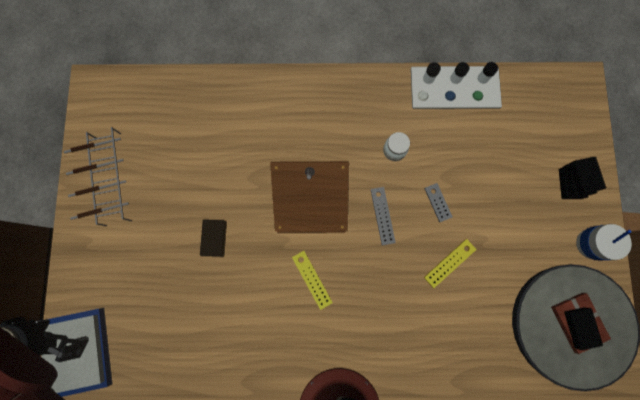

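Candidates in the top view: grey long plate (384,217), grey short plate (438,203), and yellow look-alikes at (312,280) and (450,264). By the description I choose the grey one at (384,217), then check it in a crop.

```bash
cat > h.py <<'E'
import numpy as np,cv2
from scipy.spatial.transform import Rotation as R
def ray(uv,K,T,z):
    uv=np.atleast_2d(uv).astype(float)
    d=np.c_[uv,np.ones(len(uv))]@np.linalg.inv(K).T@T[:3,:3].T
    o=T[:3,3]; s=(z-o[2])/d[:,2]; return o+d*s[:,None]
def pts(zm,K,T):
    v,u=np.mgrid[:zm.shape[0],:zm.shape[1]]
    p=np.stack([(u-K[0,2])/K[0,0]*zm,(v-K[1,2])/K[1,1]*zm,zm],-1)
    return p@T[:3,:3].T+T[:3,3]
def proj(p,K,T):
    c=(np.atleast_2d(p)-T[:3,3])@T[:3,:3]; q=c@K.T; return q[:,:2]/q[:,2:]
E
python3 - <<'E'
from h import *
f=dict(np.load("top0.npz")); fr=f["frame"]; K=f["K"];T=f["world_from_camera"]
P=pts(f["z_map"],K,T)
cv2.imwrite("pics/crop_top.png",cv2.resize(fr[130:270,250:470],None,fx=3.6,fy=3.6,interpolation=cv2.INTER_CUBIC)[:,:,::-1])
hsv=cv2.cvtColor(fr,cv2.COLOR_RGB2HSV)
m=((hsv[...,1]<70)).astype(np.uint8); m[:, :360]=0;m[:, 460:]=0;m[:180]=0;m[255:]=0
m=cv2.morphologyEx(m,cv2.MORPH_CLOSE,np.ones((3,3)))
cs,_=cv2.findContours(m,cv2.RETR_EXTERNAL,cv2.CHAIN_APPROX_NONE)
for c in cs:
    if cv2.contourArea(c)<150: continue
    w=ray(c[:,0],K,T,0.010)
    r=cv2.minAreaRect((w[:,:2]*1000).astype(np.float32)); print(r,cv2.boxPoints(r), "z",np.median(P[...,2][m>0]))
# board
z=P[...,2]
M=(P[...,2]>0.02)
b=np.zeros_like(M);b[163:230,275:347]=1; b[163:185,298:322]=0
q=P[b]; q=q[np.isfinite(q).all(1)]
c=q.mean(0);n=np.linalg.svd(q-c,full_matrices=False)[2][2]; n*=np.sign(n[2])
print("board",c,n,np.degrees(np.arccos(n[2])),np.std((q-c)@n))
pk=P[164:182,300:320]; h=(pk-c)@n
print(np.round(h*1000).astype(int))
E
```

```text
((510.47149658203125, -124.82939910888672), (160.73776245117188, 39.542720794677734), 9.853994369506836) [[ 427.90466  -119.1039  ]
 [ 434.6719   -158.06326 ]
 [ 593.0383   -130.5549  ]
 [ 586.2711    -91.595535]] z 0.008671101167368689
((547.0293579101562, -280.80206298828125), (105.37198638916016, 40.58646774291992), 21.29579734802246) [[ 490.5707  -281.02914]
 [ 505.31107 -318.84427]
 [ 603.48804 -280.57498]
 [ 588.7477  -242.75986]] z 0.008671101167368689
board [0.54501039 0.07227376 0.07861751] [-0.98952801  0.00896957  0.14406199] 81.71703517923036 0.04488874779365858
[[-73 -74 -73 -74 -73 -73 -73 -72 -73 -73 -73 -73 -73 -72 -72 -72 -74 -74
  -73 -74]
 [-73 -70 -72 -72 -72 -71 -71 -72 -71 -72 -71 -71 -72 -70 -71 -71 -72 -73
  -72 -69]
 [-68 -69 -69 -70 -70 -70 -69 -68 -69 -70 -70 -70 -71 -69 -69 -70 -69 -69
  -68 -69]
 [-67 -68 -67 -67 -67 -67 -67 -68 -68 -68 -67 -68 -66 -67 -68 -67 -67 -68
  -66 -68]
 [-65 -65 -65 -66 -65 -66 -65 -65 -66 -66 -64 -65 -67 -64 -65 -65 -66 -64
  -66 -65]
 [-64 -63 -63 -64 -63 -63 -63 -62 -63 -65 -64 -63 -62 -63 -63 -63 -63 -65
  -63 -62]
 [-61 -61
[... 311 characters left out ...]
 -56 -56
  -56 -55]
 [-53 -54 -54 -54 -52 -54 -53 -45 -41 -41 -41 -44 -54 -52 -53 -53 -54 -54
  -52 -53]
 [-52 -51 -51 -51 -52 -52 326 -40 -37 -37 -38 -41 -51 -51 -50 -51 -52 -51
  -51 -50]
 [-50 -49 -48 -49 -48 -50 -49 -35 -34 -34 -34 -36 -48 -49 -49 -49 -49 -49
  -49 -49]
 [-47 -46 -48 -47 -47 -47 -48 -32 -32 -30 -31 -32 -47 -47 -47 -47 -48 -48
  -46 -48]
 [-46 -46 -45 -46 -45 -46 -44 -32 -29 -30 -30 -30 -44 -45 -45 -47 -46 -45
  -45 -44]
 [-43 -43 -43 -43 -44 -43 -43 -43 -28 -28 -29 -44 -44 -43 -44 -43 -44 -43
  -42 -44]
 [-42 -41 -41 -40 -41 -40 -42 -40 -42 -40 -41 -42 -41 -42 -41 -42 -41 -42
  -42 -41]
 [-39 -39 -38 -40 -40 -38 -41 -39 -38 -39 -38 -39 -39 -40 -40 -39 -40 -38
  -40 -40]]
```

View pics/crop_top.png

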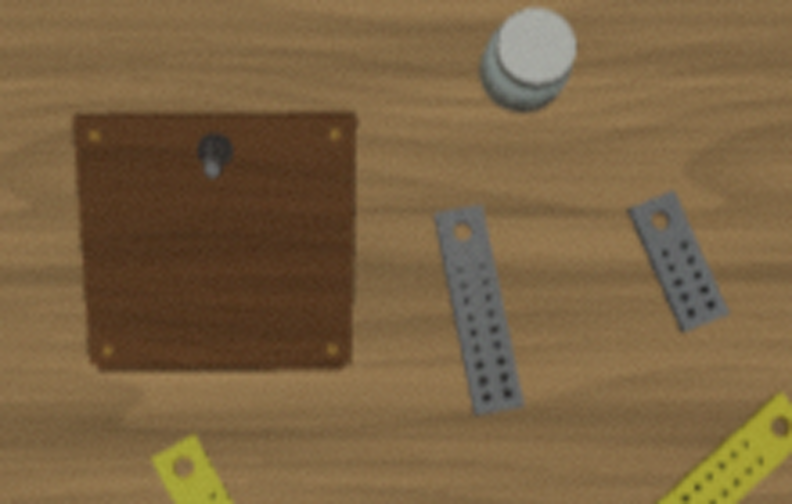

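The crop shows the long bare-steel plate with its eye at crop (462,231), which is top (378,194). The short one is to its right and the yellow ones lie below. Next I fit the board plane robustly and find the peg.

```bash
python3 - <<'E'
from h import *
from scipy.optimize import least_squares
for nm,box in (("top",(165,228,278,344)),("scene",None)):
    f=dict(np.load(nm+"0.npz")); K=f["K"];T=f["world_from_camera"];fr=f["frame"]
    P=pts(f["z_map"],K,T); ok=f["z_map"]>0
    if nm=="top":
        b=np.zeros(ok.shape,bool); b[box[0]:box[1],box[2]:box[3]]=1; q=P[b&ok]
    else:
        # use points near the previous plane
        h=(P-c)@n; b=ok&(abs(h)<0.012)&(P[...,2]>0.02)&(np.linalg.norm(P-c,axis=-1)<0.13); q=P[b]
    r=least_squares(lambda p:q[:,2]-(p[0]+p[1]*(q[:,0]-.55)+p[2]*(q[:,1]-.07)),[.08,.7,0],loss="soft_l1",f_scale=0.002).x
    n=np.array([-r[1],-r[2],1]);n/=np.linalg.norm(n); c=np.array([.55,.07,r[0]])
    print(nm,"n",n,"tilt",np.degrees(np.arccos(n[2])),"c",c)
    h=(P-c)@n
    near=ok&(np.linalg.norm(P-c,axis=-1)<0.16)
    pm=near&(h>0.006)&(h<0.06)
    v,u=np.nonzero(pm); 
    if nm=="top": sel=(u>295)&(u<325)&(v>160)&(v<190)
    else: sel=(u>280)&(u<320)&(v>205)&(v<245)
    v,u=v[sel],u[sel]
    x=np.array([n[2],0,-n[0]]); x=x-(x@n)*n; x/=np.linalg.norm(x); y=np.cross(n,x)
    # in-plane azimuth from normal: x steepest ascent
    g=np.array([-n[0],-n[1],0]); x=g-(g@n)*n; x/=np.linalg.norm(x); y=np.cross(n,x)
    p=P[v,u]-c
    o=np.argsort(h[v,u])
    a=np.c_[p@x,p@y,h[v,u]][o]*1000
    print("azim",np.degrees(np.arctan2(x[1],x[0])),len(a)); print(np.round(a[::max(1,len(a)//25)],1)); 
    # board colour mask corners
    hsv=cv2.cvtColor(fr,cv2.COLOR_RGB2HSV)
    if nm=="top":
        m=((hsv[...,2]<110)&(hsv[...,1]>90)).astype(np.uint8); m[:150]=0;m[245:]=0;m[:,:262]=0;m[:,360:]=0
        cs,_=cv2.findContours(m,cv2.RETR_EXTERNAL,cv2.CHAIN_APPROX_NONE); cc=max(cs,key=cv2.contourArea)
        print(cv2.contourArea(cc)); w=cc[:,0].astype(float)
        d=np.c_[w,np.ones(len(w))]@np.linalg.inv(K).T@T[:3,:3].T; s=((c-T[:3,3])@n)/(d@n); W=T[:3,3]+d*s[:,None]
        ab=np.c_[(W-c)@x,(W-c)@y]*1000; R_=cv2.minAreaRect(ab.astype(np.float32)); print(R_)
        e=np.array(R_[0])/1000; C=c+e[0]*x+e[1]*y; print("board centre",C, "pegfoot est", C+x*0.075, "x",x,"y",y)
        Mx=ab-ab.mean(0)
cv2.imwrite("pics/crop_scene.png",cv2.resize(fr[160:300,200:400],None,fx=4,fy=4,interpolation=cv2.INTER_CUBIC)[:,:,::-1])
E
```

```text
top n [-5.73597752e-01 -1.77437900e-04  8.19137099e-01] tilt 35.001492847309436 c [0.55       0.07       0.07702285]
azim 0.017723992853859248 41
[[75.1 -0.5  8.8]
 [78.   7.   9.2]
 [73.5  9.6 11.6]
 [76.7  6.9 12.9]
 [82.7  4.2 14.5]
 [75.6 -0.8 17.1]
 [81.3  1.6 18. ]
 [74.   9.2 19.7]
 [83.1  3.9 22.6]
 [75.3 -1.  23.2]
 [78.3  6.4 24. ]
 [81.2  1.4 24.4]
 [78.7  3.9 25. ]
 [81.4  3.8 25.1]
 [74.  -1.1 26.6]
 [79.8  1.3 27.8]
 [75.2  8.8 29.5]
 [78.   1.2 30. ]
 [78.3  6.2 30.7]
 [78.3  3.7 30.7]
 [73.8 -1.3 32.8]
 [76.7  1.1 33.4]
 [69.3  8.7 34.8]
 [77.4  6.  35.2]
 [78.1  3.4 36.8]
 [67.4  1.2 36.9]
 [75.7  8.4 37.5]
 [70.6  3.6 38. ]
 [73.2 -1.4 38. ]
 [70.8 -1.4 38.6]
 [73.5  8.4 38.6]
 [76.3  5.9 39. ]
 [71.2  1.  39.5]
 [74.   5.9 39.9]
 [76.7  3.3 40.1]
 [76.7  0.9 40.1]
 [68.8  6.  40.3]
 [74.2  0.9 40.4]
 [68.9  3.5 40.5]
 [71.7  5.9 40.8]
 [75.6  3.2 43.9]]
5344.0
((-1.71832275390625, 3.859527587890625), (201.97232055664062, 206.30300903320312), 89.7177963256836)
board centre [0.54859126 0.07385909 0.07603722] pegfoot est [0.61002654 0.0738781  0.11905705] x [8.19137060e-01 2.53393531e-04 5.73597779e-01] y [-3.09342027e-04  9.99999952e-01  2.71050543e-20]
scene n [-0.56958667  0.00141988  0.82193005] tilt 34.72153140235407 c [0.55       0.07       0.07910561]
azim -0.14282835860513113 82
[[77.6  7.9  6.9]
 [80.4  3.7  7.4]
 [74.7  7.7  9. ]
 [78.5  3.9  9.9]
 [79.1  6.7 11.9]
 [81.5  4.6 13.7]
 [75.1  8.2 14.9]
 [80.9  5.6 17. ]
 [74.5  9.2 18.1]
 [69.8  7.9 19.2]
 [75.4  8.6 20.7]
 [82.6  4.4 22. ]
 [79.6  7.5 23.5]
 [81.3  5.  24.8]
 [76.7  7.2 25.4]
 [78.2  4.7 26.8]
 [76.9 -0.5 28.6]
 [80.   4.6 29.7]
 [70.3  8.7 30.7]
 [76.8  0.8 32.1]
 [75.1  7.9 33.7]
 [78.8  4.2 34.7]
 [73.6  8.4 36.5]
 [77.2  4.7 37.4]
 [76.6  6.7 38.6]
 [77.1  3.5 39.3]
 [75.7  5.1 40.1]
 [77.3  2.7 41.5]]
```

View pics/crop_scene.png

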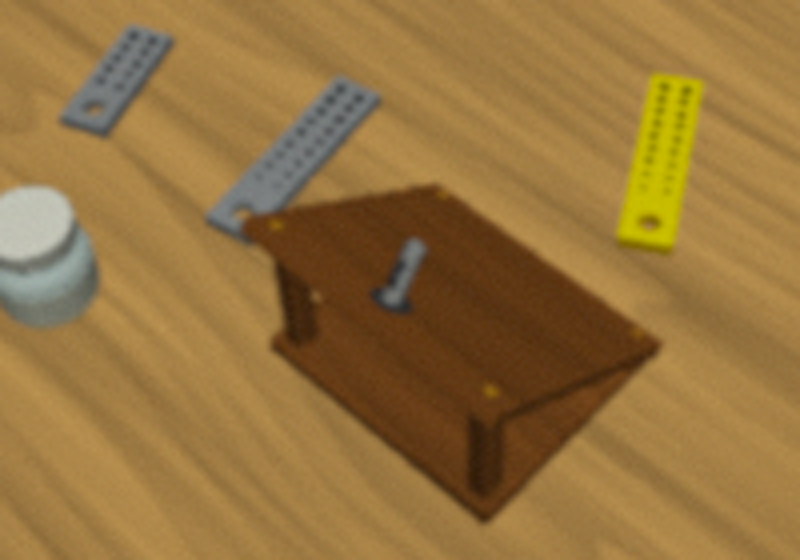

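```bash
cat >> h.py <<'E'
def rot(q): return R.from_quat([q[1],q[2],q[3],q[0]])
def plan(st,pos,Rt):
    """turn first (tool axes), then shift in target axes; prints totals in shares"""
    R0=rot(st["tool_rot"]); w=np.degrees((R0.inv()*Rt).as_rotvec())/5
    d=Rt.inv().apply(np.asarray(pos)-st["tool_pos"])/0.04
    print("turn total shares",np.round(w,2),"shift total shares",np.round(d,2))
def Rplate(yaw,tilt=0):
    """tool x = plate y ; yaw deg of plate x; tilt: board slope"""
    y=np.radians(yaw);t=np.radians(tilt)
    px=np.array([np.cos(y)*np.cos(t),np.sin(y)*np.cos(t),np.sin(t)]);py=np.array([-np.sin(y),np.cos(y),0])
    return R.from_matrix(np.c_[py,px,np.cross(py,px)])
E
python3 - <<'E'
from h import *
from plant import state
plan(state(),[0.552,-0.118,0.20],Rplate(9.85))
E
```

```text
turn total shares [-0.01  0.02 -6.37] shift total shares [-18.53   4.86   0.75]
```

carry_out(
  moves=[
    [[0,0,-1,0,0,0,0.5],[0,0,-1,0,0,0,0.5],[0,0,-1,0,0,0,0.5],[0,0,-1,0,0,0,0.5],[0,0,-1,0,0,0,0.5],[0,0,-1,0,0,0,0.5],[0,0,-0.37,0,0,0,0.5]],
  ],
)

```text
time: 0.68
tool_pos: [0.2338, 0.5792, 0.2305]
tool_rot: [0.0, 0.642, 0.766, -0.001]
contact_force: [0.6, -0.2, 0.9]
gripper_width: 0.752
```

carry_out(
  moves=[
    [[0,0,0,-0.93,0.24,0,0.5],[0,0,0,-0.93,0.24,0,0.5],[0,0,0,-0.93,0.24,0,0.5],[0,0,0,-0.93,0.24,0,0.5],[0,0,0,-0.93,0.24,0,0.5],[0,0,0,-0.93,0.24,0,0.5],[0,0,0,-0.93,0.24,0,0.5],[0,0,0,-0.93,0.24,0,0.5]],
  ],
)

```text
time: 1.35
tool_pos: [0.3607, 0.2976, 0.2308]
tool_rot: [-0.0, 0.644, 0.765, -0.0]
contact_force: [1.4, 0.3, -0.4]
gripper_width: 0.75
```

carry_out(
  moves=[
    [[0,0,0,-0.93,0.24,0,0.5],[0,0,0,-0.93,0.24,0,0.5],[0,0,0,-0.93,0.24,0,0.5],[0,0,0,-0.93,0.24,0,0.5],[0,0,0,-0.93,0.24,0,0.5],[0,0,0,-0.93,0.24,0,0.5],[0,0,0,-0.93,0.24,0.3,0.5],[0,0,0,-0.93,0.24,0.3,0.5]],
  ],
)

```text
time: 2.02
tool_pos: [0.4881, 0.0174, 0.2077]
tool_rot: [0.001, 0.644, 0.765, 0.001]
contact_force: [0.3, 0.1, 0.2]
gripper_width: 0.75
```

carry_out(
  moves=[
    [[0,0,0,-0.93,0.24,0,0.5],[0,0,0,-0.93,0.24,0,0.5],[0,0,0,-0.93,0.24,0.1,0.5],[0,0,0,0,0,0,0.5],[0,0,0,0,0,0,0.5]],
  ],
)

```text
time: 2.43
tool_pos: [0.5346, -0.0872, 0.2022]
tool_rot: [-0.001, 0.645, 0.764, -0.0]
contact_force: [0.7, 0.3, -0.2]
gripper_width: 0.754
```

```bash
python3 - <<'E'
from h import *
from plant import state,grab_frame
s=state();print(s["time"],s["tool_pos"],s["gripper_width"],s["contact_force"])
plan(s,[0.552,-0.118,0.20],Rplate(9.85))
f=grab_frame("wrist"); cv2.imwrite("pics/w1.png",f["frame"][:,:,::-1]); np.savez("w1.npz",tp=s["tool_pos"],tr=s["tool_rot"],**f); print(f["K"],f["hand_eye"])
E
```

```text
2.4333 [ 0.53459406 -0.0871828   0.20219516] 0.7544609653378282 [ 0.68878359  0.2543543  -0.22858813]
turn total shares [-0.02 -0.01 -0.03] shift total shares [-0.83  0.3   0.05]
[[332.88149112   0.         318.11536658]
 [  0.         332.88149112 202.75843958]
 [  0.           0.           1.        ]] [[ 9.99999742e-01  7.11403843e-04  1.02694748e-04 -5.72034434e-04]
 [-7.06619081e-04  9.46830136e-01  3.21733110e-01 -8.33304150e-02]
 [ 1.31647689e-04 -3.21733100e-01  9.46830394e-01 -1.44669522e-01]
 [ 0.00000000e+00  0.00000000e+00  0.00000000e+00  1.00000000e+00]]
```

View pics/w1.png

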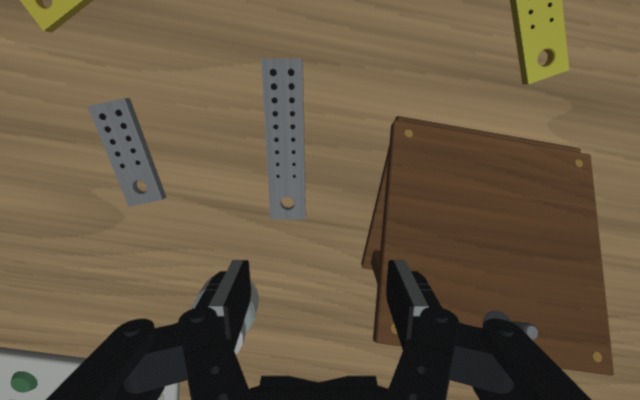

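The wrist view shows the long plate with its eye at (288,203), the short plate left, the board with its peg at (500,322), and the open fingers at (240,300) and (400,300). I measure the plate and peg from this view.

```bash
cat >> h.py <<'E'
def wcam(d):
    T=np.eye(4);T[:3,:3]=rot(d["tr"]).as_matrix();T[:3,3]=d["tp"]; return T@d["hand_eye"]
E
python3 - <<'E'
from h import *
from plant import state
d=dict(np.load("w1.npz")); K=d["K"];T=wcam(d);fr=d["frame"]
P=pts(d["z_map"],K,T)
hsv=cv2.cvtColor(fr,cv2.COLOR_RGB2HSV)
m=((hsv[...,1]<60)&(hsv[...,2]>60)).astype(np.uint8); m[:50]=0;m[235:]=0;m[:,:240]=0;m[:,330:]=0
print("plate z",np.median(P[...,2][m>0]))
m2=cv2.morphologyEx(m,cv2.MORPH_CLOSE,np.ones((5,5)))
c=max(cv2.findContours(m2,cv2.RETR_EXTERNAL,cv2.CHAIN_APPROX_NONE)[0],key=cv2.contourArea)
w=ray(c[:,0],K,T,0.010); r=cv2.minAreaRect((w[:,:2]*1000).astype(np.float32)); print(r)
g=((hsv[...,1]>60)).astype(np.uint8)[190:216,276:300]; v,u=np.nonzero(g)
print("eye px",u.mean()+276,v.mean()+190,len(u), ray([[u.mean()+276,v.mean()+190]],K,T,0.006))
E
```

```text
plate z 0.01195388895091884
((509.64898681640625, -125.97209167480469), (161.20008850097656, 39.15471267700195), 10.064836502075195)
eye px 287.29126213592235 201.68932038834953 103 [[ 0.57068285 -0.11510908  0.006     ]]
```

```bash
python3 - <<'E'
from h import *
from plant import state
plan(state(),[0.5512,-0.1182,0.03],Rplate(10))
E
```

```text
turn total shares [-0.02 -0.01 -0.04] shift total shares [-0.87  0.27  4.31]
```

carry_out(
  moves=[
    [[0,0,-0.04,-0.44,0.14,0.3,0.6],[0,0,0,-0.43,0.13,0.8,0.6],[0,0,0,0,0,0.9,0.6],[0,0,0,0,0,0.9,0.6],[0,0,0,0,0,0.9,0.6],[0,0,0,0,0,0.5,0.6],[0,0,0,0,0,0,0.6],[0,0,0,0,0,0,0.6]],
  ],
)

```text
time: 3.15
tool_pos: [0.5503, -0.1165, 0.0305]
tool_rot: [-0.001, 0.642, 0.767, -0.0]
contact_force: [0.3, -0.0, 1.3]
gripper_width: 0.797
```

```bash
python3 - <<'E'
from h import *
from plant import state,grab_frame
s=state();print(s)
plan(s,[0.5512,-0.1182,0.0],Rplate(10))
f=grab_frame("wrist"); cv2.imwrite("pics/w2.png",f["frame"][:,:,::-1]); np.savez("w2.npz",tp=s["tool_pos"],tr=s["tool_rot"],**f)
E
```

```text
{'time': 3.15, 'joint_pos': array([-3.40927176e-01,  1.19324450e-01,  1.90136823e+00,  1.27121879e-04,
        1.12369483e+00, -2.08902276e+00]), 'joint_vel': array([-0.00592523, -0.0378844 , -0.05574343, -0.00135706, -0.00389374,
       -0.00185548]), 'joint_efforts': array([-3.84186103e-02, -3.45561326e+01, -2.94996196e+01, -3.26370573e-03,
        5.54660149e-02,  1.30026587e-03]), 'tool_pos': array([ 0.55030037, -0.11647042,  0.03046342]), 'tool_rot': array([-1.32984817e-03,  6.41747940e-01,  7.66914354e-01, -4.33122215e-04]), 'contact_force': array([ 0.28278773, -0.04199305,  1.31589644]), 'ft_torque': array([ 0.02572642, -0.04896423,  0.05712854]), 'gripper_width': 0.7967453453953901}
turn total shares [-0.03 -0.02  0.03] shift total shares [-0.05  0.01  0.76]
```

View pics/w2.png

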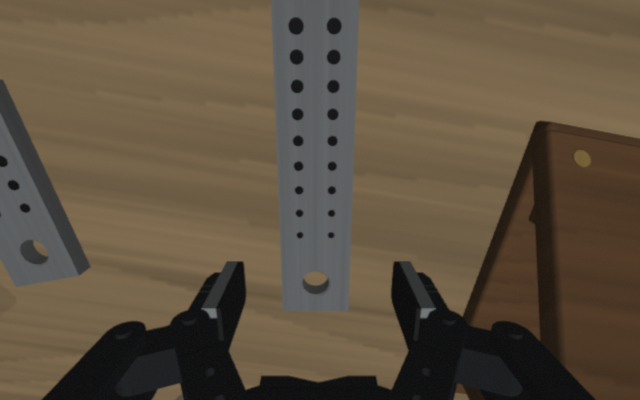

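The plate is centred between the fingers at (235,290) and (400,290), with its eye at (316,282). I lower and close.

carry_out(
  moves=[
    [[0,0,0,-0.05,0,0.4,0.6],[0,0,0,0,0,0.36,0.6],[0,0,0,0,0,0,0.3],[0,0,0,0,0,0,-1],[0,0,0,0,0,0,-1],[0,0,0,0,0,0,-1],[0,0,0,0,0,0,-1],[0,0,0,0,0,0,-1]],
  ],
)

```text
time: 3.87
tool_pos: [0.5536, -0.1202, 0.0037]
tool_rot: [0.002, 0.642, 0.766, 0.001]
contact_force: [-1.9, 2.2, 6.1]
gripper_width: 0.419
```

carry_out(
  moves=[
    [[0,0,0,0,0,0,-1],[0,0,0,0,0,0,-1],[0,0,0,0,0,0,-1]],
  ],
)

```text
time: 4.12
tool_pos: [0.5536, -0.1202, 0.0037]
tool_rot: [0.002, 0.642, 0.766, 0.001]
contact_force: [-1.5, 1.6, 7.5]
gripper_width: 0.419
```

carry_out(
  moves=[
    [[0,0,0,0,0,-0.3,-1],[0,0,0,0,0,-0.8,-1],[0,0,0,0,0,-0.9,-1],[0,0,0,0,0,-0.9,-1],[0,0,0,0,0,-0.9,-1],[0,0,0,0,0,-0.9,-1],[0,0,0,0,0,-0.5,-1],[0,0,0,0,0,0,-1]],
  ],
)

```text
time: 4.78
tool_pos: [0.5548, -0.1211, 0.2168]
tool_rot: [0.006, 0.642, 0.766, 0.002]
contact_force: [0.9, 0.1, -3.5]
gripper_width: 0.416
```

```bash
python3 - <<'E'
from h import *
from plant import state,grab_frame
s=state();print(s["time"],s["tool_pos"],s["contact_force"],s["ft_torque"],s["gripper_width"])
f=grab_frame("wrist"); cv2.imwrite("pics/w3.png",f["frame"][:,:,::-1]); np.savez("w3.npz",tp=s["tool_pos"],tr=s["tool_rot"],**f)
E
```

```text
4.7833 [ 0.55480406 -0.12114553  0.21678329] [ 0.86621979  0.12252426 -3.51140674] [ 0.00316845 -0.22834696 -0.00324691] 0.4161303191331601
```

View pics/w3.png

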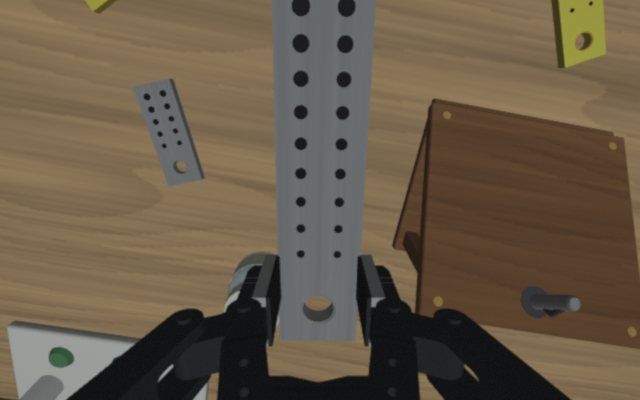

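The plate is held, with its eye at (318,307). The peg tip shows at (572,303). I measure how the plate sits in the tool frame, and the peg too.

```bash
cat > inhand.py <<'E'
from h import *
def inhand(fn,eyebox):
    d=dict(np.load(fn)); K=d["K"];H=d["hand_eye"];fr=d["frame"]; z=d["z_map"]
    P=pts(z,K,H)
    hsv=cv2.cvtColor(fr,cv2.COLOR_RGB2HSV)
    m=(hsv[...,1]<60)&(hsv[...,2]>60)&(abs(P[...,2])<0.05)&(z>0); m[:, :260]=0; m[:,385:]=0; m[345:]=0
    q=P[m]; b=least(q); n=np.array([-b[1],-b[2],1]);n/=np.linalg.norm(n)
    print("plate top z at tcp",b[0],"slope x,y deg",np.degrees(np.arctan(b[1:])),len(q))
    mm=cv2.morphologyEx(m.astype(np.uint8),cv2.MORPH_CLOSE,np.ones((9,9)))
    vs=range(20,250,10); cx=[]
    def hit(u,v,off=0):
        r=np.array([(u-K[0,2])/K[0,0],(v-K[1,2])/K[1,1],1]); r=H[:3,:3]@r;o=H[:3,3]
        s=(b[0]+off+b[1]*o[0]+b[2]*o[1]-o[2])/(r[2]-b[1]*r[0]-b[2]*r[1]); return o+s*r
    for v in vs:
        u=np.nonzero(mm[v])[0]
        if len(u)>20: cx.append((hit(u.min()-.5,v)+hit(u.max()+.5,v))/2)
    cx=np.array(cx); k=np.polyfit(cx[:,1],cx[:,0],1); print("centreline x at y=0",k[1],"yaw deg",np.degrees(np.arctan(k[0])))
    v,u=np.nonzero(mm); e=mm.nonzero()[0].max()
    u0,u1,v0,v1=eyebox
    sub=~m[v0:v1,u0:u1]; vv,uu=np.nonzero(sub); print("eye px centre",uu.mean()+u0,vv.mean()+v0,len(uu),"tool",hit(uu.mean()+u0,vv.mean()+v0))
    for vb in (e,): print("end row",vb,hit(318,vb+.5))
from scipy.optimize import least_squares
def least(q): return least_squares(lambda p:q[:,2]-(p[0]+p[1]*q[:,0]+p[2]*q[:,1]),[0,0,0],loss="soft_l1",f_scale=.001).x
E
python3 - <<'E'
from inhand import *
inhand("w3.npz",(298,338,290,324))
d=dict(np.load("w3.npz")); K=d["K"];T=wcam(d); P=pts(d["z_map"],K,T)
c=np.array([.55,.07,.07702]); n=np.array([-.5736,0,.8192]); x=np.array([.8192,0,.5736]);y=np.array([0,1,0])
h=(P-c)@n; print("board offset mm",np.median(h[150:260,470:600])*1000)
sub=np.s_[280:325,515:590]; a=np.stack([(P-c)@x,(P-c)@y,h],-1)[sub].reshape(-1,3)*1000
a=a[(a[:,2]>6)&(a[:,2]<60)]; t=a[a[:,2]>38]; print(len(a),"tip region",t.mean(0),t.min(0),t.max(0))
for lo in range(6,42,6):
  s=a[(a[:,2]>=lo)&(a[:,2]<lo+6)]; print(lo,len(s),s.min(0),s.max(0)) if len(s) else 0
E
```

```text
plate top z at tcp -0.008241066702406876 slope x,y deg [ 0.05261337 -1.02954215] 28021
centreline x at y=0 -0.00037981053907332944 yaw deg -0.9040156732469328
eye px centre 318.8882235528942 307.05588822355287 501 tool [-0.0001578   0.01620121 -0.00853236]
end row 344 [-0.00057383  0.03819826 -0.00892805]
board offset mm 2.7940714913241806
786 tip region [73.69732555  1.99019374 41.62876432] [67.92069509 -3.40413794 38.24278388] [79.18478301  8.34262015 43.9242411 ]
6 76 [67.32146736 -2.97045685  6.04477608] [79.02332864  4.87207895 11.86124133]
12 87 [67.3188808  -2.75541514 12.15629124] [83.11340813  4.79907142 17.94688074]
18 131 [68.46295976 -2.6016414  18.05278697] [84.53141044  5.382858   23.95465763]
24 122 [68.53578698 -2.74961593 24.14104982] [83.15516629  4.98055861 29.96425813]
30 110 [68.4737106  -2.74635754 30.01665748] [80.60676985  5.2325034  35.99412229]
36 160 [67.92069509 -3.40413794 36.09246305] [79.18478301  8.13933593 41.95956674]
```

```bash
cat > tgt.py <<'E'
from h import *
from plant import state
C=np.array([.55,.07,.07702]); N=np.array([-.5736,0,.8192]); X=np.array([.8192,0,.5736]);Y=np.array([0,1.,0])
RT=Rplate(0,35)*R.from_euler("xz",[0,-0.9],degrees=True)
EYE=np.array([0,.0175,.003])
def tcp(bx,by,h): return C+bx*X+by*Y+h*N-RT.apply(EYE)
E
python3 - <<'E'
from tgt import *
p=tcp(.0732,.0033,.06); print(p); plan(state(),p,RT)
E
```

```text
[0.55949532 0.07302512 0.16058063]
turn total shares [-6.9  -0.63  1.79] shift total shares [ 4.85 -0.55  1.16]
```

carry_out(
  moves=[
    [[-0.86,-0.08,0.22,0,0,0,-1],[-0.86,-0.08,0.22,0,0,0,-1],[-0.86,-0.08,0.22,0,0,0,-1],[-0.86,-0.08,0.22,0,0,0,-1],[-0.86,-0.08,0.22,0,0,0,-1],[-0.86,-0.08,0.22,0,0,0,-1],[-0.86,-0.08,0.22,0,0,0,-1],[-0.86,-0.08,0.22,0,0,0,-1]],
  ],
)

```text
time: 5.5
tool_pos: [0.5498, -0.1193, 0.2048]
tool_rot: [0.209, 0.67, 0.681, 0.209]
contact_force: [0.1, 0.8, -3.3]
gripper_width: 0.416
```

carry_out(
  moves=[
    [[0,0,0,0.5,-0.1,0,-1],[0,0,0,0.8,-0.1,0,-1],[0,0,0,0.8,-0.1,0,-1],[0,0,0,0.8,-0.1,0,-1],[0,0,0,0.8,-0.1,0,-1],[0,0,0,0.7,0,0,-1],[0,0,0,0.4,0,0,-1],[0,0,0,0,0,0,-1]],
  ],
)

```text
time: 6.17
tool_pos: [0.5298, 0.0747, 0.1915]
tool_rot: [0.208, 0.669, 0.683, 0.207]
contact_force: [-1.1, -0.2, -4.2]
gripper_width: 0.415
```

```bash
python3 - <<'E'
from tgt import *
from plant import grab_frame
s=state();print(s["time"],s["tool_pos"],s["contact_force"],s["gripper_width"])
plan(s,tcp(.0732,.0033,.06),RT)
f=grab_frame("wrist"); cv2.imwrite("pics/w4.png",f["frame"][:,:,::-1]); np.savez("w4.npz",tp=s["tool_pos"],tr=s["tool_rot"],**f)
E
```

```text
6.1667 [0.52980655 0.07466623 0.19145274] [-1.05473404 -0.23625126 -4.1812627 ] 0.4151881336368417
turn total shares [-0.18 -0.06  0.05] shift total shares [-0.04  0.16  1.06]
```

View pics/w4.png

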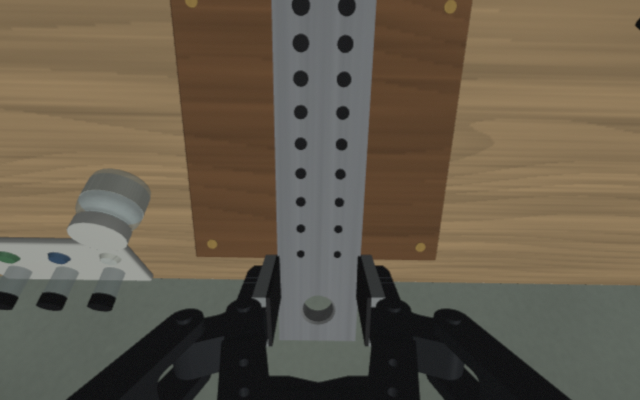

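The wrist view now shows the plate over the board, with the board's upper edge at row ~258 and its screws at (212,244) and (420,247). The peg is hidden under the plate. I measure the board edges in this view relative to the plate, and take a scene view.

```bash
cat > brd.py <<'E'
from inhand import *
def brd(fn,rows,toprow):
    d=dict(np.load(fn)); K=d["K"];H=d["hand_eye"];fr=d["frame"]; z=d["z_map"]; P=pts(z,K,H)
    hsv=cv2.cvtColor(fr,cv2.COLOR_RGB2HSV)
    lab=cv2.cvtColor(fr,cv2.COLOR_RGB2GRAY).astype(float); lab=cv2.GaussianBlur(lab,(3,3),0)
    q=np.r_[P[20:240,205:265].reshape(-1,3),P[20:240,385:425].reshape(-1,3)]
    b=least(q); print("board z at tcp",b[0],"slopes deg",np.degrees(np.arctan(b[1:])))
    def hit(u,v):
        r=np.array([(u-K[0,2])/K[0,0],(v-K[1,2])/K[1,1],1]); r=H[:3,:3]@r;o=H[:3,3]
        s=(b[0]+b[1]*o[0]+b[2]*o[1]-o[2])/(r[2]-b[1]*r[0]-b[2]*r[1]); return o+s*r
    L=[];Rr=[]
    for v in rows:
        g=np.diff(lab[v]); 
        ul=150+np.argmin(g[150:240])+.5; ur=400+np.argmax(g[400:490])+.5
        L.append(hit(ul,v));Rr.append(hit(ur,v))
    L=np.array(L);Rr=np.array(Rr); kl=np.polyfit(L[:,1],L[:,0],1);kr=np.polyfit(Rr[:,1],Rr[:,0],1)
    print("left",kl,"right",kr,"width at y0",kr[1]-kl[1],"yaws",np.degrees(np.arctan([kl[0],kr[0]])))
    tp=[]
    for u in list(range(205,245,4))+list(range(390,425,4)):
        g=np.diff(lab[:,u]); v=toprow-12+np.argmax(abs(g[toprow-12:toprow+12]))+.5; tp.append(hit(u,v))
    tp=np.array(tp); yt=np.median(tp[:,1]); print("top edge y",yt,tp[:,1].std(),"top-edge yaw",np.degrees(np.polyfit(tp[:,0],tp[:,1],1)[0]*1))
    k=(kl+kr)/2; yp=yt-.025; print("peg foot in tool (x,y):",k[1]+k[0]*yp,yp)
E
python3 - <<'E'
from brd import *
inhand("w4.npz",(298,338,292,325)); brd("w4.npz",range(40,225,8),258)
from plant import grab_frame
f=grab_frame("scene"); np.savez("s1.npz",**f); cv2.imwrite("pics/s1.png",cv2.resize(f["frame"][150:290,220:400],None,fx=4,fy=4,interpolation=cv2.INTER_CUBIC)[:,:,::-1])
E
```

```text
plate top z at tcp -0.00807292825561049 slope x,y deg [ 0.01312753 -0.74876106] 27945
centreline x at y=0 -0.0003507955382996558 yaw deg -0.911912340716802
eye px centre 318.0157342657343 307.77097902097904 572 tool [-0.00058657  0.01792567 -0.00830733]
end row 344 [-0.00058197  0.0396209  -0.00859087]
board z at tcp 0.10279454188267402 slopes deg [ 0.27599498 -0.88145837]
left [-0.01858507 -0.10058024] right [-0.01851221  0.09784377] width at y0 0.1984240118420993 yaws [-1.06472358 -1.06055029]
top edge y 0.049514236378873006 0.0015009558887362417 top-edge yaw 1.1175339728755767
peg foot in tool (x,y): -0.001822940468153548 0.024514236378873004
```

View pics/s1.png

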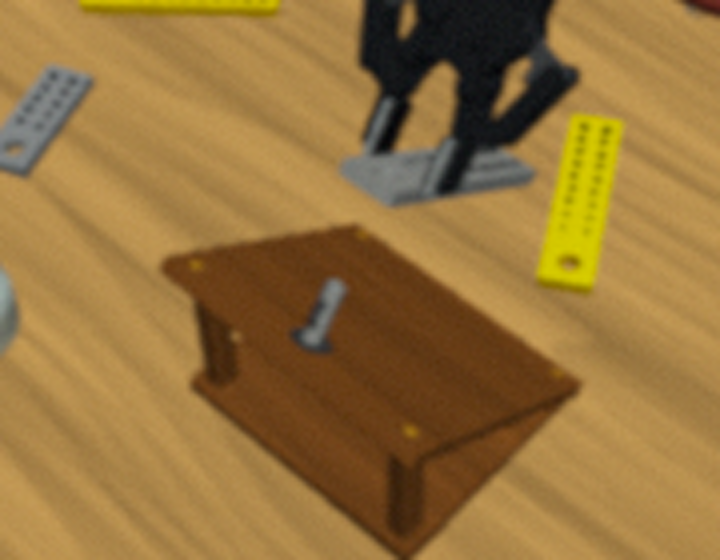

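carry_out(
  moves=[
    [[0,0,0,-0.03,0.1,0.2,-1],[0,0,0,0,0.05,0.4,-1],[0,0,0,0,0,0.4,-1],[0,0,0,0,0,0.2,-1],[0,0,0,0,0,0,-1],[0,0,0,0,0,0,-1]],
  ],
)

```text
time: 6.77
tool_pos: [0.5639, 0.0697, 0.1584]
tool_rot: [0.21, 0.67, 0.681, 0.208]
contact_force: [0.4, -0.4, -2.9]
gripper_width: 0.416
```

```bash
python3 - <<'E'
from brd import *
from tgt import *
from plant import grab_frame
s=state();print(s["time"],s["tool_pos"],s["contact_force"],s["gripper_width"])
plan(s,tcp(.0732,.0033,.052),RT)
f=grab_frame("wrist"); cv2.imwrite("pics/w5.png",f["frame"][:,:,::-1]); np.savez("w5.npz",tp=s["tool_pos"],tr=s["tool_rot"],**f)
out=[]
for n,(a,b,c,d) in (("scene",(150,270,240,360)),("top",(130,250,250,370))):
    f=grab_frame(n); np.savez(n+"2.npz",**f); out.append(cv2.resize(f["frame"][a:b,c:d],(400,400),interpolation=cv2.INTER_CUBIC))
cv2.imwrite("pics/st2.png",np.hstack(out)[:,:,::-1])
E
```

```text
6.7667 [0.56385284 0.06974885 0.15839134] [ 0.42492687 -0.42473432 -2.91936387] 0.41568218584072036
turn total shares [-0.13 -0.02 -0.  ] shift total shares [ 0.08 -0.06  0.09]
```

View pics/w5.png

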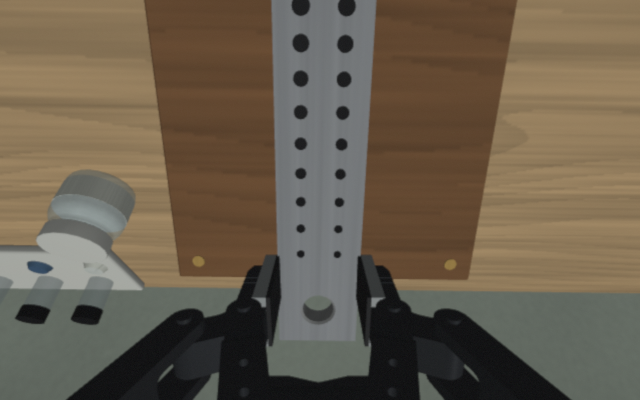

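View pics/st2.png

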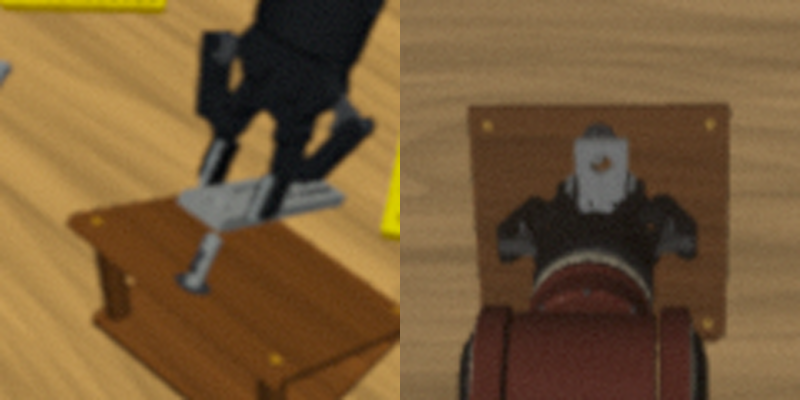

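The wrist view shows the plate over the board, with screws at (198,262) and (450,265). The scene view shows the plate just above the peg tip, and the top view shows the eye at crop (600,163). I measure again.

```bash
sed -i 's/150+np.argmin(g\[150:240\])/130+np.argmin(g[130:220])/; s/400+np.argmax(g\[400:490\])/430+np.argmax(g[430:530])/' brd.py; python3 - <<'E'
from brd import *
inhand("w5.npz",(298,338,292,325)); brd("w5.npz",range(40,240,8),276)
d=dict(np.load("w5.npz"));Rw=rot(d["tr"]).as_matrix()
from tgt import C,X,Y,N
f=dict(np.load("top2.npz"));K=f["K"];T=f["world_from_camera"]
cv2.imwrite("pics/t2.png",cv2.resize(f["frame"][160:200,290:340],None,fx=14,fy=14,interpolation=cv2.INTER_CUBIC)[:,:,::-1])
P=pts(f["z_map"],K,T)
print(np.round((P-C)@N*1000).astype(int)[165:195,298:324])
# predicted eye top circle, peg tip in top image
p=d["tp"]+Rw@np.array([0,.018,-.0075]); print("pred eye top px",proj(p,K,T), "board coords",(p-C)@X,(p-C)@Y,(p-C)@N)
print("pred pegtip px",proj(C+.0732*X+.0033*Y+.04*N,K,T))
E
```

```text
plate top z at tcp -0.008075605730284586 slope x,y deg [ 0.02725559 -0.74076557] 28057
centreline x at y=0 -0.0003525403652574746 yaw deg -0.8960763584613289
eye px centre 317.99264705882354 307.58088235294116 544 tool [-0.00060092  0.01782404 -0.00830635]
end row 344 [-0.0005851   0.0396287  -0.00858826]
board z at tcp 0.05619079177734028 slopes deg [ 0.04458307 -0.63483137]
left [-0.01483551 -0.0951123 ] right [-0.01454987  0.10307796] width at y0 0.19819025765878479 yaws [-0.84994989 -0.83358715]
top edge y 0.039539001792063724 0.0010124279316247294 top-edge yaw 0.5381696286839476
peg foot in tool (x,y): 0.003769211825782084 0.014539001792063723
[[ -3   2  -1  -1   2   0  -2   0  -3   0   2   0  -1   1   2   0   1  -1
   -1   0  -1   0   0   1   4   1]
 [  1   1  -1   4  -2   1   0   1   2  -2  -2   0   4   0  -2   0   2   2
    0  -2   1   4   2   1   0  -2]
 [  0  -1  -2  -1  -2   0   1   0  -2   1  -1  -1  -1  -1   5   1  -1   3
    1   3   0   0   2  -3  -1  -1]
 [ -1   1   1   2   0  -3  -2  -3   2  -1   1   0  -2   0   0   1   0   0
   -4  -1  -1   2  -2   0  -1   1]
 [  1  
[... 2294 characters left out ...]
1 111  96  71  65  66  64  65  66  68  65  67  67  67  67  67
  127 128 125 125 114 114 113 107]
 [131 129 128 132 128  70  64  65  67  65  64  65  67  65  63  64  67 132
  130 131 133 133 131 127 117 109]
 [135 135 138 136 134 134  66  65  66  64  65  67  66  66  62  65  66 136
  136 137 137 140 135 128 116 114]
 [138 141 142 140 143 143  67  65  68  63  64  65  65  65  63  65 139 144
  141 141 143 144 137 125 114 111]
 [139 146 147 147 146 186 191 193 193 193 192 192 194 192 192 186 153 152
  154 154 153 146 132 127 113 112]]
pred eye top px [[309.97539096 180.26386669]] board coords 0.07610644262136061 1.9571419009448143e-05 0.06600725796422925
pred pegtip px [[309.05744742 177.31698974]]
```

View pics/t2.png

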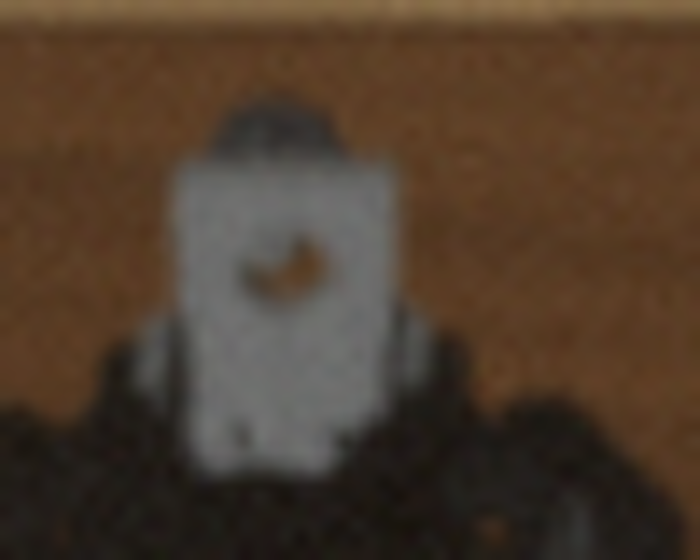

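```bash
python3 - <<'E'
from brd import *
from tgt import C,X,Y,N
f=dict(np.load("top2.npz"));K=f["K"];T=f["world_from_camera"]
def onplane(u,v,h):
    d=T[:3,:3]@np.linalg.inv(K)@np.array([u,v,1]);o=T[:3,3]; s=((C+h*N-o)@N)/(d@N); p=o+s*d-C; return np.round([p@X*1000,p@Y*1000],1)
print("plate end mid (top face h=65)",onplane(310.5,171.5,.065))
print("eye hole top/bottom/left/right", [onplane(*a,.065) for a in ((310.3,176.5),(310.3,181.0),(307.6,179),(312.9,179))])
print("peg tip lower edge", onplane(309,179.6,.040),"right edge at row178",onplane(311.5,178,.04))
print("board corners/edges top row?")
lab=cv2.cvtColor(f["frame"],cv2.COLOR_RGB2GRAY).astype(float)
g=lab[150:175,285:300].mean(1); print(np.round(g,0))
g=lab[185:200].mean(0); print(np.round(g[265:285],0),np.round(g[340:356],0))
E
```

```text
plate end mid (top face h=65) [98.3 -1.7]
eye hole top/bottom/left/right [array([85.4, -0.9]), array([73.8, -0.7]), array([79. ,  5.7]), array([78.9, -7. ])]
peg tip lower edge [67.1  3.6] right edge at row178 [71.4 -2.7]
board corners/edges top row?
[116. 116. 116. 119. 122. 121. 119. 117. 113. 112. 105.  84.  64.  66.
  67.  67.  67.  68.  68.  69.  66.  61.  60.  61.  63.]
[117. 116. 117. 116. 116. 116. 109.  83.  66.  64.  64.  64.  64.  62.
  59.  57.  54.  52.  50.  47.] [ 63.  64.  64.  64.  64.  64.  64.  69.  84. 113. 117. 116. 117. 117.
 117. 116.]
```

carry_out(
  moves=[
    [[0,0,0,0.1,-0.11,0,-1],[0,0,0,0,0,0,-1],[0,0,0,0,0,0,-1]],
  ],
)

```text
time: 7.17
tool_pos: [0.5606, 0.0749, 0.1576]
tool_rot: [0.211, 0.669, 0.681, 0.209]
contact_force: [0.1, 0.3, -2.6]
gripper_width: 0.418
```

```bash
cat > look.py <<'E'
from brd import *
from tgt import *
from plant import grab_frame
import sys
def look(k,brdrow=276):
    s=state();print(s["time"],s["tool_pos"],s["contact_force"],s["gripper_width"])
    f=grab_frame("wrist"); cv2.imwrite(f"pics/w_{k}.png",f["frame"][:,:,::-1]); np.savez(f"w_{k}.npz",tp=s["tool_pos"],tr=s["tool_rot"],**f)
    inhand(f"w_{k}.npz",(298,338,292,325))
    if brdrow: brd(f"w_{k}.npz",range(40,240,8),brdrow)
    t=grab_frame("top"); np.savez(f"t_{k}.npz",**t); P=pts(t["z_map"],t["K"],t["world_from_camera"]); 
    print(np.round((P-C)@N*1000).astype(int)[168:188,301:322])
    sc=grab_frame("scene"); np.savez(f"s_{k}.npz",**sc)
    a=cv2.resize(sc["frame"][180:260,260:340],(400,400),interpolation=cv2.INTER_CUBIC);b=cv2.resize(t["frame"][160:200,290:330],(400,400),interpolation=cv2.INTER_CUBIC)
    cv2.imwrite(f"pics/st_{k}.png",np.hstack([a,b])[:,:,::-1])
look(sys.argv[1],int(sys.argv[2]))
E
python3 look.py a 276
```

```text
7.1667 [0.56057786 0.07492748 0.15756556] [ 0.06371144  0.33987438 -2.58482067] 0.41804695005784004
plate top z at tcp -0.008062920353664774 slope x,y deg [ 0.01448816 -0.73952032] 28041
centreline x at y=0 -0.0003519586407766504 yaw deg -0.8961236650103273
eye px centre 317.86764705882354 307.4852941176471 544 tool [-0.00066048  0.01778289 -0.00829263]
end row 344 [-0.00058418  0.03964384 -0.00857478]
board z at tcp 0.05738926121376457 slopes deg [ 0.10411412 -0.44417004]
left [-0.016807   -0.10039264] right [-0.01642609  0.09782505] width at y0 0.19821768541177973 yaws [-0.96287971 -0.9410608 ]
top edge y 0.04267456055426633 0.0016465082016852723 top-edge yaw 0.7121044996487977
peg foot in tool (x,y): -0.0015774873599575696 0.017674560554266326
[[  1   0   2  -2  -3   1   1   0   2   2  -2   2   2   0   0  -1  -1  -1
    2  -1   3]
 [ -1  -2   2   1   2   0   0  -1   0   1   0  -3   0  -2  -1  -1   4   0
   -1   2  -1]
 [  0   2  -2   0   1  -1  -1  -4  17   3   1   1   0  -2  -1   1   1   0
   -1   0   1]
 [  3  -5  -3   2   2  -2   0   5  23  18   2   1   3   3   0  -3  -3   2
  
[... 737 characters left out ...]
4  65  65   2   0   0   1   0  66  64  66  65  65  67   0  -2
    2   1   3]
 [ 66  68  67  64  66   1  -1  -1   0  -2  -1  66  67  67  68  67   1  -1
    0  -1   4]
 [ 64  67  65  66  66  58  -5  -1  -3  -2  62  70  66  66  64  64   0  -1
   -1   4   1]
 [ 64  65  64  66  65  61  60  59  58  58  64  65  65  65  65  68  -3   1
   -2  -2   0]
 [ 64  64  63  65  66  66  66  65  65  64  67  65  67  66  66  67  66  66
    2   0  -1]
 [ 68  65  65  66  64  63  65  64  65  63  66  62  67  66  65  73  68  72
    2  -2  -2]
 [ 62  66  65  68  68  63  66  66  68  65  68  65  63  63  67  75  80  78
   71  69  -3]
 [ 68  66  66  66  66  67  67  65  66  64  67  67  63  64  65  81  82  83
   75  75  74]]
```

View pics/st_a.png

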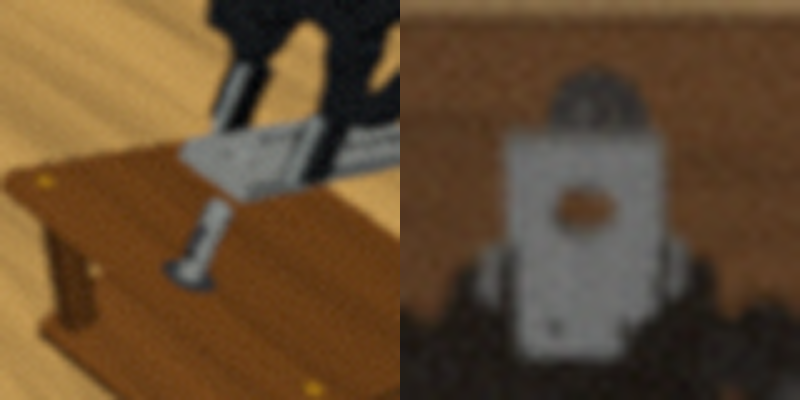

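carry_out(
  moves=[
    [[0,0,0,-0.025,-0.02,0.1,-1],[0,0,0,0,0,0.1,-1],[0,0,0,0,0,0.1,-1],[0,0,0,0,0,0.1,-1],[0,0,0,0,0,0,-1]],
  ],
)

```text
time: 7.73
tool_pos: [0.5691, 0.0735, 0.1424]
tool_rot: [0.21, 0.67, 0.681, 0.208]
contact_force: [-0.0, 0.4, -2.2]
gripper_width: 0.421
```

carry_out(
  moves=[
    [[0,0,0,0,0,0.06,-1],[0,0,0,0,0,0.06,-1],[0,0,0,0,0,0,-1]],
  ],
)

```text
time: 7.98
tool_pos: [0.572, 0.0736, 0.1393]
tool_rot: [0.211, 0.67, 0.681, 0.208]
contact_force: [0.6, 0.9, -3.4]
gripper_width: 0.416
```

```bash
python3 look.py b 286
```

```text
7.9833 [0.57202998 0.07359555 0.13931882] [ 0.55630465  0.87079258 -3.41013442] 0.416458769378795
plate top z at tcp -0.008010743822541974 slope x,y deg [-0.0821994  -0.68586625] 28684
centreline x at y=0 -0.000564036032630832 yaw deg -0.9455687070964094
eye px centre 316.02197802197804 313.7142857142857 182 tool [-0.00155864  0.02139311 -0.00826461]
end row 344 [-0.00058431  0.03972298 -0.00848544]
board z at tcp 0.035858442183143796 slopes deg [ 0.08043854 -0.51435989]
left [-0.23977737 -0.10638672] right [-0.01541975  0.09921353] width at y0 0.20560025031462287 yaws [-13.48367158  -0.88341639]
top edge y 0.042357005309181156 0.007415299736384445 top-edge yaw -5.934173529844586
peg foot in tool (x,y): -0.005801323888129097 0.017357005309181155
[[-1 -3 -3  2  1 -1  1 -1  0  2 -1  3 -2 -2 -1 -1  1  1  1  0 -1]
 [ 0  0  1 -2  2  1  2 -1  1  1  0 -1  2 -2 -1 -1  2  2  2 -1 -2]
 [-1 -3 -1  0  2 -2  2 -4 18  0  1  2  0 -2 -1 -1 -4 -3  1  2  0]
 [ 0 38 39 40 36 42 38 38 38 38 36 40 39 39 38 36  0 -2  2 -3  0]
 [ 0 46 45 43 44 43 44 46 46 46 44 43 44 45 43 45  2  0  1 -1 -2]
 [ 1 44 45 46 
[... 276 characters left out ...]
42 38 40 44 44 46 41 42  0 -6 -1  2 -1]
 [ 3 42 46 43 44 43 40 39 39 39 39 -2 46 44 43 45  0  0 -2  1  0]
 [ 0 46 45 42 44 44 37 41 40 37 -2 41 42 44 42 44  1  2 -2  3  1]
 [-2 44 44 42 48 42 41 35 38 35 37 43 43 41 44 42  1  1  1  0 -1]
 [ 0 47 45 47 45 41 46 42 41 43 43 41 42 43 44 44 43 43 41 -1 -4]
 [47 45 43 45 44 44 43 42 46 43 48 43 47  0 46 46 52 49 45 -4  1]
 [55 44 47 45 43 46 43 45 44 46 44 43 43 45 44 41 53 54 49 47 50]
 [64 42 45 44 46 47 43 43 43 45 41 45 41 46 41 44 63 62 52 51 53]
 [70 45 46 44 44 45 42 42 40 47 45 44 46 47 45 46 67 68 56 62 59]
 [73 49 46 44 44 45 44 45 43 42 44 44 43 45 40 45 76 73 79 76 66]
 [75 46 43 44 45 45 43 44 43 43 44 44 44 44 43 44 85 84 85 82 85]]
```

View pics/st_b.png

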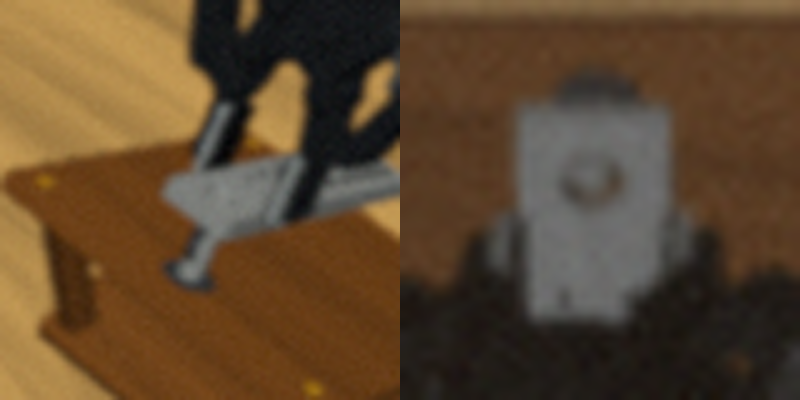

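View pics/w_b.png

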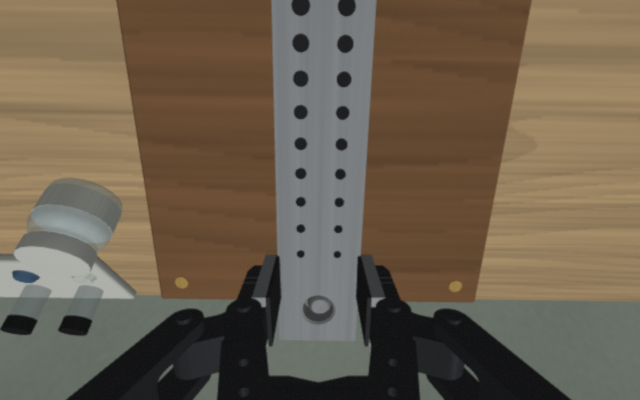

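The peg tip shows inside the eye at wrist (319,309), so the plate is threaded. I continue down.

carry_out(
  moves=[
    [[0,0,0,0,0,0.08,-1],[0,0,0,0,0,0.08,-1],[0,0,0,0,0,0,-1]],
  ],
)

```text
time: 8.38
tool_pos: [0.5758, 0.0736, 0.1342]
tool_rot: [0.211, 0.669, 0.681, 0.209]
contact_force: [0.1, 0.2, -3.0]
gripper_width: 0.416
```

carry_out(
  moves=[
    [[0,0,0,0,0,0.08,-1],[0,0,0,0,0,0.08,-1],[0,0,0,0,0,0,-1]],
  ],
)

```text
time: 8.63
tool_pos: [0.5808, 0.0736, 0.1306]
tool_rot: [0.212, 0.669, 0.681, 0.21]
contact_force: [4.4, 0.4, -1.6]
gripper_width: 0.418
```

carry_out(
  moves=[
    [[0,0,0,0,0,0.1,-1],[0,0,0,0,0,0.08,-1],[0,0,0,0,0,0,-1]],
  ],
)

```text
time: 8.88
tool_pos: [0.5851, 0.074, 0.1252]
tool_rot: [0.212, 0.669, 0.681, 0.21]
contact_force: [4.8, 2.6, -0.1]
gripper_width: 0.416
```

carry_out(
  moves=[
    [[0,0,0,0,0,0.1,-1],[0,0,0,0,0,0.08,-1],[0,0,0,0,0,0,-1]],
  ],
)

```text
time: 9.13
tool_pos: [0.5893, 0.0738, 0.119]
tool_rot: [0.212, 0.669, 0.681, 0.21]
contact_force: [9.7, 0.2, -3.9]
gripper_width: 0.416
```

```bash
python3 look.py c 0; python3 - <<'E'
from h import *
d=np.load("w_c.npz"); print(rot(d["tr"]).as_matrix())
E
```

```text
9.1333 [0.58928164 0.07375267 0.11899559] [ 9.71771786  0.20054947 -3.89680437] 0.4157699098713431
plate top z at tcp -0.008304156667624253 slope x,y deg [-0.1346833   0.54928583] 29996
centreline x at y=0 -0.0005765511414510549 yaw deg -0.9540761301764026
eye px centre 308.85714285714283 306.35714285714283 14 tool [-0.00501933  0.01726656 -0.00812682]
end row 344 [-0.00058363  0.04023748 -0.00791702]
[[ -1  15  16  16  17  17  17  14  17  18  13  17  13  17  18  18   7  -1
    0   0  -2]
 [ -1  20  17  17  20  15  15  18  19  19  16  18  19  16  17  16  11   0
    0   1  -2]
 [  0  15  15  18  16  20  17  17  17  20  19  16  20  21  18  15  14  -1
    0  -2   1]
 [ -2  20  15  16  17  18  18  17  20  18  18  18  16  15  16  16  14   1
    0  -4  -3]
 [  2  15  14  15  16  15  14  15  20  20  13  16  19  15  20  18  14   2
   -3   0   0]
 [ -2  15  14  17  16  18  14  21  24  25  16 956  13  16  16  16  14  -1
    0   0   1]
 [  1  18  18  17  15  16  19  25  30  31  24   5  18  17  18  18  16   0
    0   2  -3]
 [  0  15  15  17  15  17  27  35  36  33  34  15  15  14  17  19  18  -
[... 503 characters left out ...]
  15  19  17  17  17  16  49  47
   54  56  38]
 [ 47  43  18  16  18  16  17  18  18  18  17  17  17  19  14  16  58  59
   57  60  59]
 [ 60  40  18  19  20  19  20  19  18  19  17  19  18  17  17  19  63  64
   66  63  62]
 [ 81  80  20  15  16  20  15  17  16  17  17  16  14  20  82  82  81  83
   82  76  67]
 [ 87  89  19  16  16  16  18  16  17  17  18  17  16  88  88  85  88  90
   88  76  68]
 [ 92  93  94  18  19  16  19  17  19  17  17  18  93  93  93  94  94  95
   86  79  63]
 [ 98 142 142 145 145 147 144 147 149 147 146 143 106 107 105 107 104  93
   85  77  63]]
[[-0.01473068  0.82118729  0.57046862]
 [ 0.99986281  0.01641902  0.00218342]
 [-0.00757354  0.57042252 -0.8213165 ]]
```

View pics/st_c.png

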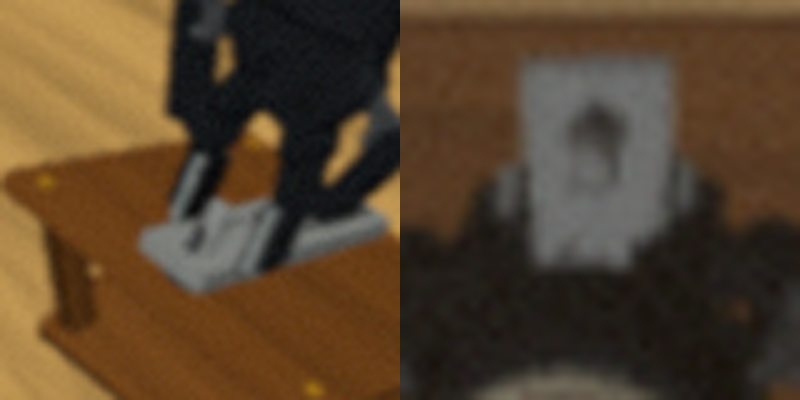

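View pics/w_c.png

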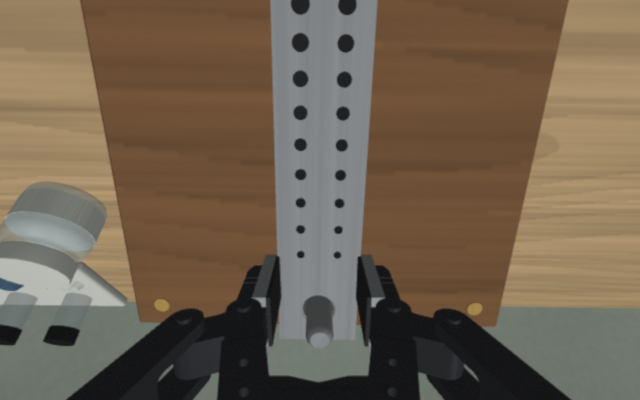

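The peg now stands out through the eye and the plate top is about 17 mm above the board, near or past the clip's widest point. I press on.

carry_out(
  moves=[
    [[0,0,0,0,0,0.08,-1],[0,0,0,0,0,0.06,-1],[0,0,0,0,0,0,-1]],
  ],
)

```text
time: 9.53
tool_pos: [0.5906, 0.0736, 0.112]
tool_rot: [0.211, 0.67, 0.681, 0.208]
contact_force: [4.0, 0.7, -2.7]
gripper_width: 0.418
```

carry_out(
  moves=[
    [[0,0,0,0,0,0.06,-1],[0,0,0,0,0,0.04,-1],[0,0,0,0,0,0,-1]],
  ],
)

```text
time: 9.78
tool_pos: [0.5913, 0.0737, 0.1111]
tool_rot: [0.209, 0.67, 0.682, 0.206]
contact_force: [-36.7, -1.8, 30.2]
gripper_width: 0.417
```

carry_out(
  moves=[
    [[0,0,0,0,0,-0.08,-1],[0,0,0,0,0,0,-1]],
  ],
)

```text
time: 9.95
tool_pos: [0.5905, 0.0737, 0.112]
tool_rot: [0.211, 0.669, 0.681, 0.209]
contact_force: [1.5, 0.4, -1.2]
gripper_width: 0.415
```

```bash
python3 look.py d 0
```

```text
9.95 [0.59054739 0.07371871 0.11201241] [ 1.48161669  0.41842307 -1.23348591] 0.4150409041555318
plate top z at tcp -0.008262940209598727 slope x,y deg [-0.0775315  -0.94994288] 29790
centreline x at y=0 -0.0004991301652217 yaw deg -0.8828308061669998
eye px centre 311.9166666666667 306.4166666666667 12 tool [-0.00353128  0.01699264 -0.00853992]
end row 344 [-0.00058451  0.03933905 -0.00891444]
[[  4  12  12  11  14  11   8   9  12   9   8  13  11  13   8  12   6   1
    0  -1  -2]
 [  1  12  12  10  11  10  11   8  13   8  10  10   7   9  12  12   7  -2
   -3   0   0]
 [  0  11   9  14  10  12  11  11  17  13  12  12   8  10  12  10  10  -1
    1  -1   2]
 [  1  10  13  11  10  12  12  13  21  17  12  11  12  11  13  10  10  -2
    1   6  -1]
 [ -1  -2  11  11  11  11  11  12  25  19  10   9   9  11  13  11  10  -1
   -5   0  -2]
 [ -2   3  13  12  11  13   9  22  26  25  15   2   9  11  12  12   9  -1
    0  -3   1]
 [ -2   1  13   9  12  11  24  29  30  28  25   0  12   8  11  10  13   2
   -2  -1  -3]
 [  0  -1  12  10  10  11  31  36  39  35  29   9  11  10  10   8  10  -2
    0
[... 378 characters left out ...]
1  12  13  12  10  11  11   9   9   9  13  10  10   9  38  34
   36  29  26]
 [ 38  38  11  13  11  11  11  13  11  11  10  12  10  10   9  12  42  44
   50  51  35]
 [ 43  41  10  11  11   8   7  12  10  10  11   9  10   9   9  10  51  52
   52  53  50]
 [ 57  42   9  13   9   9   8  10  12   7  12   8   9  10  70  10  59  58
   59  58  59]
 [ 74  75  12  10  12  10   9  11   8  14  12   8  16  11  74  74  73  76
   77  68  61]
 [ 81  82  80  11  10  13   8   9  11  13  10  12  12  81  82  82  83  83
   79  68  60]
 [ 85  87  85   9  10 133 135 135 135   7  10  13  86  89  86  87  89  87
   82  71  58]
 [ 98 137 137 139 143 138 142 143 142 141 139 142 136 101 101  97  99  85
   75  70  58]]
```

View pics/st_d.png

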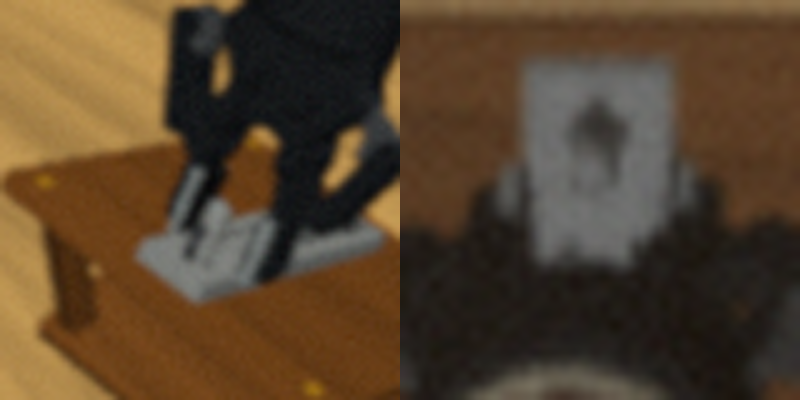

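The plate top reads about 10–11 mm above the board everywhere, so it is home. I release and retreat.

carry_out(
  moves=[
    [[0,0,0,0,0,0,0.2],[0,0,0,0,0,0,0.4],[0,0,0,0,0,0,0.4],[0,0,0,0,0,0,0.4],[0,0,0,0,0,0,0.4]],
  ],
)

```text
time: 10.52
tool_pos: [0.5911, 0.0736, 0.112]
tool_rot: [0.211, 0.669, 0.681, 0.209]
contact_force: [0.4, 0.1, -0.2]
gripper_width: 0.699
```

carry_out(
  moves=[
    [[0,0,0,0,0,-0.1,0.4],[0,0,0,0,0,-0.3,0.4],[0,0,0,0,0,-0.5,0.4],[0,0,0,0,0,-0.7,0.4],[0,0,0,0,0,-0.8,0.4],[0,0,0,0,0,-0.8,0.4],[0,0,0,0,0,-0.4,0.4],[0,0,0,0,0,0,0.4]],
  ],
)

```text
time: 11.18
tool_pos: [0.5104, 0.0735, 0.2368]
tool_rot: [0.214, 0.668, 0.68, 0.212]
contact_force: [0.1, 0.3, 0.4]
gripper_width: 0.699
```

```bash
python3 - <<'E'
from brd import *
from tgt import *
from plant import grab_frame
s=state();print(s["time"],s["tool_pos"],s["contact_force"],s["gripper_width"])
f=grab_frame("wrist"); cv2.imwrite("pics/w_e.png",f["frame"][:,:,::-1]); np.savez("w_e.npz",tp=s["tool_pos"],tr=s["tool_rot"],**f)
out=[]
for n,(a,b,c,d) in (("scene",(150,270,240,360)),("top",(130,250,250,370))):
    f=grab_frame(n); np.savez(n+"_e.npz",**f); out.append(cv2.resize(f["frame"][a:b,c:d],(400,400),interpolation=cv2.INTER_CUBIC))
cv2.imwrite("pics/st_e.png",np.hstack(out)[:,:,::-1])
E
```

```text
11.1833 [0.510423   0.07352623 0.23678945] [0.05876391 0.26639963 0.41795277] 0.6991688863547053
```

View pics/st_e.png

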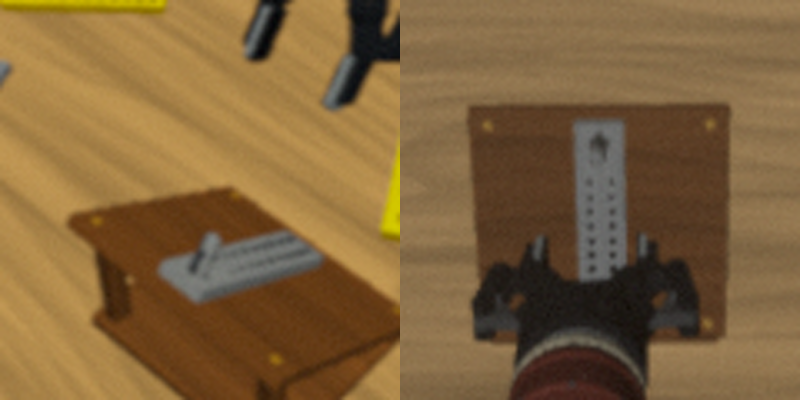

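View pics/w_e.png

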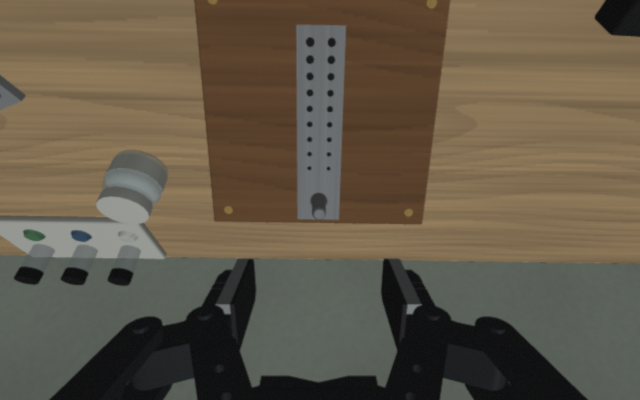

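The plate hangs on the peg, free of the gripper, with the peg at wrist (319,205). Final check of height, tilt, and yaw against the board edges.

```bash
python3 - <<'E'
from inhand import *
d=dict(np.load("w_e.npz")); K=d["K"];T=d["hand_eye"];P=pts(d["z_map"],K,T);fr=d["frame"]
b=least(np.r_[P[20:200,215:285].reshape(-1,3),P[20:200,360:420].reshape(-1,3)]); n=np.array([-b[1],-b[2],1]);nn=n/np.linalg.norm(n)
h=-(P[...,2]-(b[0]+b[1]*P[...,0]+b[2]*P[...,1]))/np.linalg.norm(n)*1000
print("heights down the plate mm",[round(float(np.median(h[v:v+8,316:326])),1) for v in range(30,190,20)],"left/right",np.median(h[40:180,299:303]),np.median(h[40:180,335:338]))
g=cv2.GaussianBlur(cv2.cvtColor(fr,cv2.COLOR_RGB2GRAY),(3,3),0).astype(float)
def line(c0,c1,sgn,hh):
    q=[]
    for v in range(35,205,5):
        u=c0+np.argmax(sgn*np.diff(g[v,c0:c1]))+.5
        r=T[:3,:3]@np.array([(u-K[0,2])/K[0,0],(v-K[1,2])/K[1,1],1]);o=T[:3,3]; s=(b[0]-hh+b[1]*o[0]+b[2]*o[1]-o[2])/(r[2]-b[1]*r[0]-b[2]*r[1]); q.append(o+s*r)
    q=np.array(q); k=np.polyfit(q[:,1],q[:,0],1,w=None); 
    return np.degrees(np.arctan(k[0])),k[1]
for nm,a in (("board L",(185,225,-1,0)),("board R",(415,460,1,0)),("plate L",(288,304,1,.01)),("plate R",(334,350,-1,.01))): print(nm,line(*a))
# bystanders before/after in the top view
A=np.load("top0.npz")["frame"].astype(int);B=np.load("top_e.npz")["frame"].astype(int)
for nm,(r0,r1,c0,c1) in {"short":(180,225,420,455),"jar":(128,165,380,415),"charcoal":(215,260,195,230),"yellow1":(245,312,288,335)}.items(): print(nm,abs(A-B)[r0:r1,c0:c1].mean())
E
```

```text
heights down the plate mm [10.0, 10.0, 9.6, 10.1, 10.1, 10.0, 10.1, 9.9] left/right 10.011630865763873 10.024050206467695
board L (np.float64(-0.811601420545699), np.float64(-0.09930306838429033))
board R (np.float64(-0.9310675591730624), np.float64(0.09924060260830124))
plate L (np.float64(-0.7895847378285935), np.float64(-0.019629182285948513))
plate R (np.float64(-0.7804955817937749), np.float64(0.01870456206740225))
short 6.1811640211640215
jar 6.905534105534105
charcoal 4.236613756613757
yellow1 53.843971631205676
```

```bash
python3 -c "
from plant import ticket,state
print(state()['time']); ticket.job_done()"
```

```text
11.3333
the job is handed in; nothing more can be done
```

The long steel drawplate is hanging by its eye on the peg, past the spring clip and flat on the board. The gripper is open and clear, and I handed the job in at 11.3 s.

- **Seating:** the plate's top measures 9.6–10.1 mm above the board along its whole length, so the 10 mm plate lies flush.
- **Straightness:** its edges run within about 0.15° of the board's side edges.
- **Contact after release:** the force on the tool is about 0.5 N, which is noise.
- **Bystanders:** the short plate, jar and charcoal block look unchanged in the top view. The arm covered one yellow look-alike in the final top view, so I couldn't check that one; I did not check the other. No move went near either.
- **Press force:** the wrist force reached about 47 N for a moment, with the plate and fingertips bottomed on the board, and I backed it off at once. That is above 40 N, but it was the fingers and plate pressing, not the arm or the gripper's body.
- **Disagreements:** before threading, the top and wrist cameras disagreed by about 3 mm on where the eye was along the slope. I took a value between them, and seeing the peg tip inside the eye confirmed it.

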